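# Hold the pocket power meter in the laser's beam path

## Task

The laser is about to be switched on and its power read: the pocket power meter lies on its back on the optical table. First stand it upright on the table on its sensor end (display end up), then, holding it by its display half so that the gripper stays out of the beam, lift it clear of the table and bring its round sensor window centred straight in front of the laser's exit hole, facing it squarely, roughly 5 to 12 cm away. Finish while holding it there in the air, upright, level and still, without putting it down or letting go at the end; do not touch the laser or the beam trap, and leave the logbook, the carton on it and the ball driver where they are.

Things in the scene. Friction and masses are not known exactly. Their poses are not given: they have to be found in the camera images.
- meter_center (a point): Centre of the pocket power meter, a grey plastic box 120 x 58 x 22 mm, about 0.18 kg, lying face up on its back. x: along its length to the display end (end faces 60 mm either way); y: across its width; z: out of its face. Round window near the sensor end, small display near the other, all flush. All sides are flat: it can stand on the 58 x 22 mm sensor end, but topples if leaning over 8 degrees.
- meter_window (a point): Centre of the meter's round black sensor window, 24 mm across in a metal ring, on its face: 25 mm from the box's centre towards the sensor end, so 35 mm above the table while the meter stands on that end. Axes as the meter's: z points straight out of the window.
- laser_exit (a point): Centre of the exit hole, 100 mm above the table, in the front plate of the fixed laser head: a black finned box on four posts, 252 long, 96 wide, top at 139 mm. The beam (off, unseen) leaves level along minus x; the head lies along plus x; z is up. A nose 28 mm across stands out 3 mm round the hole. The beam trap, a black cylinder on a post, 130 mm high, stands 0.62 m down the beam.
- logbook: Closed logbook with a green cover, 212 x 150 x 12 mm, lying on the table. Origin: centre of its underside.
- carton: Small white carton 60 x 40 x 22 mm lying on the logbook. Origin: centre of its underside.
- driver: Ball driver (like a screwdriver), 190 mm long, lying on the table. Its x axis runs along it, the handle to minus x.
Things that resemble listed ones, but are neither listed nor needed, are in the scene too. What is shaped like the part that bears meter_center but pink is not meant.

How it is judged (in metres and radians):
On the way:
1. the meter stands upright on its sensor end on the table, display end up (angle between meter_center's own x axis and vertical below 0.09 rad and height (world z) of meter_center below 0.063 m and linear speed of meter below 0.03 m/s), for 0.2 s.
At the end, for the whole second after the job is handed in: Meter held still in the air by its display half, display end up, upright within 5 deg; its window within 11 mm sideways and in height of the beam axis, 45-130 mm before the exit hole, facing it within 8 deg; under 15 mm/s and 0.1 rad/s; logbook, carton, driver within 20 mm of their starts (angle between meter_center's own x axis and vertical below 0.09 rad and z of laser_exit in the frame of meter_window between 0.045 and 0.13 m and y of meter_window in the frame of laser_exit between -0.011 and 0.011 m and z of meter_window in the frame of laser_exit between -0.011 and 0.011 m and angle between the z axis of meter_window and the x axis of laser_exit, either way round below 0.14 rad and x of the grasp point in the frame of meter_center above 0.01 m and contact force between meter and the fingers above 1 N and linear speed of meter below 0.015 m/s and angular speed of meter below 0.1 rad/s and contact force between meter and laser below 0.2 N and distance of each of logbook, carton, driver from where it was at the start of the episode below 0.02 m); the arm keeps its last pose, push and grip.
It fails at once if the laser head or the beam trap is touched (contact force between laser and anything else above 1 N).
It fails at once if the logbook, the carton or the driver is moved (distance of any of logbook, carton, driver from where it was at the start of the episode above 0.02 m).
It also fails if it takes over 58 s, if anything falls off the work surface, if the arm or the gripper's body presses on something with over 40 N, if the wrist force passes 120 N, or if a joint passes its speed limit or range.

## Robot

A 6-joint arm with a two-finger parallel gripper is mounted at the origin on the work surface. World frame = base frame: x ahead of the robot, y to its left, z up, the work surface at z = 0. Lengths are in mm, angles in rad, forces in N, time in s.
With the tool pointing down it reaches from about 300 to 775 mm from the base axis. Payload 14.6 kg.
Tool frame: the origin (TCP) lies on the centre line of the jaws, within the pads' length; the fingertips stand 19 mm ahead of it and the grasp point (between the pads) is the TCP (bot.tip_reach is the distance from the TCP to the fingertips, in mm); y points along the fingers, x is the direction in which the jaws open and shut, and the axes are right-handed (so a half turn about y gives the same grasp; the last joint's range is limited). The gripper opens to 85 mm and grips with 20 to 120 N. Pads are 22 mm wide; open, the fingers measure 114 mm over their backs; the gripper's body (76 mm by 85 mm) begins 54 mm behind the grasp point. The pads swing forward as they close: fully open they stand 13 mm farther back than shut.
Start: joints at [-1.278, 0.3, 1.521, -0, 1.321, -0.067], TCP at [193.64, -514.775, 250.281] pointing down, gripper open.
Joint ranges: [-3.03, 3.03], [-0.79, 2.21], [0.23, 2.52], [-1.04, 4.18], [0, 3.07], [-2.55, 2.55]. Speed limits (rad/s): [2.22, 2.22, 2.57, 3.14, 3.14, 3.14].

## Interface

Orientations are given as a unit quaternion [w, x, y, z].
In Python, from rig import bot gives the robot as it stands. Calls block until the motion is done:
- bot.move_to(position, orientation): joint-space move of the TCP to a pose.
- bot.servo_line(position, attitude=None, speed=150, until_force=None): straight line of the TCP; attitude=None keeps the orientation; speed is the mean speed in mm/s. With until_force (N) it stops when the force on the tool has changed by that much, and returns True; else False.
- bot.move_joints(angles): joint-space move.
- bot.move_gripper(opening, grip_force=None): finger opening in mm; grip_force is the grip in N (None keeps the last); returns when the fingers have stopped.
- bot.dwell(seconds).
- bot.ik(position, orientation): joint angles nearest the present ones, or None.
- bot.read_state(): the state.
- bot.read_camera(name): name is "scene" or "top"; returns a dict with "image" (480x640x3 uint8, blue, green, red), "depth" (480x640 float32, mm along the optical axis (not along the pixel's ray), 0 where there is no reading), "fovy" (degrees; the focal length in pixels is half the picture's height over the tangent of half this angle, whatever the lens; pixels are square), "cx", "cy" (the principal point, pixels), "eye" and "attitude" of the camera in the world. Camera axes: x right, y down, z forward; pixel columns grow to the right and rows downward; lengths in mm; the calibration is good to about 2 mm. A picture is of the moment at which its call begins.
A pose or a line that the arm cannot do raises bot.MotionError and nothing moves.
- bot.finish_job(): hands the job in, once; it reports no verdict.
The state is a dict: "clock": time; "joint_positions": joint angles; "qvel": joint speeds; "effort": joint torques, N m; "ee_pos": TCP position; "tool_rot": TCP orientation; "ft_force": force on the tool from outside, world axes, zero at the start; "moment": the same for the moment, N m; "grip_width": finger opening in mm.
Only numpy, scipy, OpenCV 4.12 (cv2) and the standard library are available. Lean on these libraries where they do the work, as an engineer would, in place of code of your own. Each camera call takes 0.05 s, during which the arm holds its last target.

## Working session

There is one attempt and no reset: what is moved stays moved. The work goes in short steps, each a Python script; the robot and the scene stay as the last script left them, time stands still between calls to the robot, and variables do not carry over. Pictures are saved under pics/ and viewed, and the job is handed in when it is done.

```bash
mkdir -p pics; ls; cat > h.py <<'E'
import numpy as np, cv2
from rig import bot
from scipy.spatial.transform import Rotation as R
def q2R(q): return R.from_quat([q[1],q[2],q[3],q[0]]).as_matrix()
def R2q(M):
    q=R.from_matrix(M).as_quat(); return [q[3],q[0],q[1],q[2]]
def save(c,name):
    np.savez('pics/'+name+'.npz',**{k:np.array(v) for k,v in c.items()}); cv2.imwrite('pics/'+name+'.png',c['image'])
def load(name): 
    d=np.load('pics/'+name+'.npz'); return {k:d[k] for k in d}
def f(c): return 240/np.tan(np.radians(float(c['fovy']))/2)
def cloud(c):
    v,u=np.mgrid[:480,:640]; z=c['depth']; F=f(c)
    P=np.stack([(u-c['cx'])/F*z,(v-c['cy'])/F*z,z],-1)
    return P@q2R(c['attitude']).T+np.array(c['eye'])
def ray(c,u,v):
    d=np.array([(u-c['cx'])/f(c),(v-c['cy'])/f(c),1.]); return np.array(c['eye']),q2R(c['attitude'])@d
def onplane(c,u,v,z):
    e,d=ray(c,u,v); return e+d*(z-e[2])/d[2]
E
python3 - <<'E'
from h import *
for n in('scene','top'):
    c=bot.read_camera(n); save(c,n+'0'); print(n,c['fovy'],c['cx'],c['cy'],c['eye'],c['attitude'])
print(bot.read_state())
E
```

```text
pics
scene 53.47853486109024 316.1283745576389 236.08664882258026 [1052.48962543  -19.30716244  848.33240559] [-0.21874051  0.69849612  0.6490028  -0.20748764]
top 45.149842839890006 314.4905943988143 244.660338802131 [ 223.01817007    5.40326497 1481.4299681 ] [ 0.07394766 -0.70369179  0.70378775 -0.06350127]
{'clock': 0.1, 'joint_positions': array([-1.27757572e+00,  3.00391781e-01,  1.52152663e+00,  2.33174615e-05,
        1.32071900e+00, -6.66094303e-02]), 'qvel': array([-0.00014587, -0.0011201 , -0.0020862 ,  0.00028938, -0.00106822,
       -0.00049101]), 'effort': array([ 1.65448728e-03, -5.44379854e+01, -3.62369621e+01,  3.72482521e-05,
        3.02060478e-03,  1.39332096e-05]), 'ee_pos': array([ 193.60344383, -514.58818512,  249.78785183]), 'tool_rot': array([ 0.58163743, -0.58116496,  0.40274217, -0.40217402]), 'ft_force': array([-0.2856259 , -0.22353231, -0.17023723]), 'moment': array([ 0.00631537, -0.03535902, -0.01510479]), 'grip_width': 85.55111153755335}
```

View pics/scene0.png

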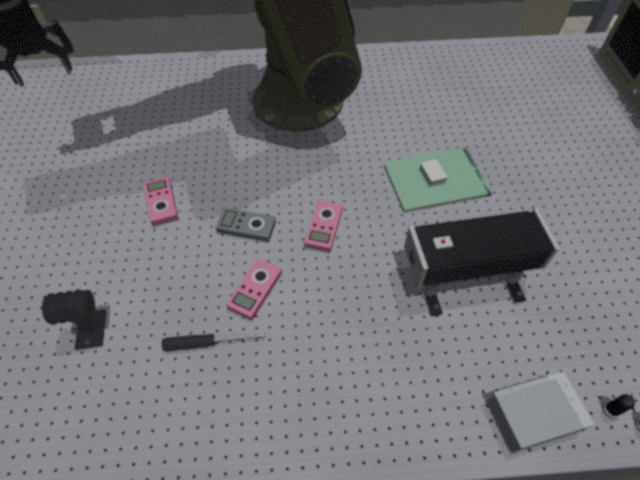

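View pics/top0.png

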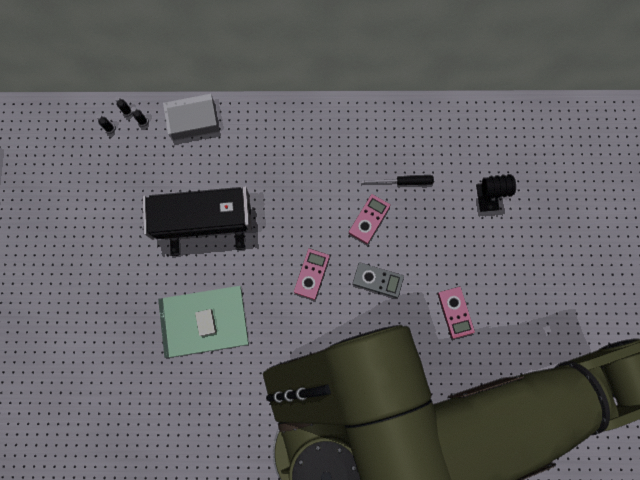

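Candidates for the meter: the grey box (scene 247,224 / top 378,281), and pink look-alikes at scene (161,201), (323,225), (255,288) and top (457,313), (312,274), (369,219). By the description, I choose the grey one. Next come a close crop and measurements.

```bash
python3 - <<'E'
from h import *
s=load('scene0');t=load('top0')
a=cv2.resize(s['image'][195:255,200:290],None,fx=4.4,fy=4.4,interpolation=cv2.INTER_CUBIC)
b=cv2.resize(t['image'][255:307,340:418],None,fx=5,fy=5,interpolation=cv2.INTER_CUBIC)
h=max(a.shape[0],b.shape[0]); 
im=np.zeros((h,a.shape[1]+b.shape[1],3),np.uint8); im[:a.shape[0],:a.shape[1]]=a; im[:b.shape[0],a.shape[1]:]=b
cv2.imwrite('pics/crop1.png',im)
for c,n,(u0,u1,v0,v1) in((s,'scene',(205,290,200,250)),(t,'top',(345,412,256,305))):
    P=cloud(c)
    tb=P[v0:v1,u0:u1].reshape(-1,3)
    tab=tb[tb[:,2]<12]; print(n,'table z',np.median(tab[:,2]),tab.shape)
    m=tb[(tb[:,2]>17)&(tb[:,2]<30)]
    print(len(m),np.median(m[:,2]),m[:,2].std())
    rect=cv2.minAreaRect(m[:,:2].astype(np.float32)); print(rect); print(cv2.boxPoints(rect))
# laser
for c,n,(u0,u1,v0,v1) in((s,'scene',(395,560,200,320)),(t,'top',(130,265,175,265))):
    P=cloud(c)[v0:v1,u0:u1].reshape(-1,3)
    m=P[(P[:,2]>128)&(P[:,2]<150)]
    print(n,len(m),np.median(m[:,2])); r=cv2.minAreaRect(m[:,:2].astype(np.float32)); print(r,cv2.boxPoints(r))
E
```

```text
scene table z -0.9634363587290409 (2944, 3)
1211 20.975538959576852 1.5614729234732925
((423.3139343261719, -133.09759521484375), (120.46919250488281, 61.654048919677734), 73.7431640625)
[[ 376.8572   -182.29398 ]
 [ 436.0461   -199.55362 ]
 [ 469.77066   -83.901215]
 [ 410.58176   -66.64157 ]]
top table z 0.9268370835792439 (2178, 3)
1045 23.160304008179992 2.9181502871356937
((421.0498352050781, -134.0092010498047), (120.00328826904297, 59.810733795166016), 73.4767074584961)
[[ 375.31464  -183.02779 ]
 [ 432.65546  -200.03827 ]
 [ 466.78503   -84.990616]
 [ 409.4442    -67.98013 ]]
scene 5405 130.3884826503646
((578.24658203125, 315.5150146484375), (99.48070526123047, 254.34500122070312), 4.946109771728516) [[517.7268  437.9254 ]
 [539.6561  184.52753]
 [638.76636 193.10461]
 [616.83704 446.5025 ]]
top 3729 132.74048177632244
((574.421142578125, 314.21405029296875), (100.97084045410156, 252.91311645507812), 4.943338871002197) [[513.2267  435.84988]
 [535.0204  183.87752]
 [635.6156  192.57822]
 [613.8219  444.5506 ]]
```

View pics/crop1.png

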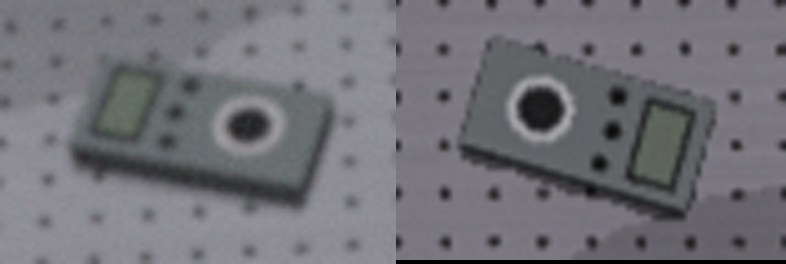

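The crop confirms the choice: grey meter, white-ringed window at its +y end (top view ≈369,276) and display at the −y end (≈394,284). Next I measure the window and the laser's exit hole.

```bash
python3 - <<'E'
from h import *
s=load('scene0');t=load('top0')
print('win top',onplane(t,340+(540-396)/5,255+108/5,22),'win scene',onplane(s,200+248/4.4,195+125/4.4,22), bot.tip_reach)
d=np.array([-.282,-.959]);print('pred',np.array([422,-133.5])-25*d)
b=cv2.resize(s['image'][205:320,395:560],None,fx=4.8,fy=4.8,interpolation=cv2.INTER_CUBIC)
b=cv2.convertScaleAbs(b,alpha=1.8,beta=20)
cv2.imwrite('pics/crop2.png',b)
for c,n,(u0,u1,v0,v1) in((s,'scene',(395,440,215,300)),):
    P=cloud(c)[v0:v1,u0:u1].reshape(-1,3)
    L=np.array([-.0863,.9963,0]);Y=np.array([0,0,1.]);Y=np.cross([0,0,1.],L)
    q=np.c_[P@L,P@Y,P[:,2]]
    o=np.array([587.3,188.5,0]); q-= [o@L,o@Y,0]
    k=(abs(q[:,0])<12)&(q[:,2]>50)&(q[:,2]<150)&(abs(q[:,1])<60)
    for z in range(50,140,8):
        kk=k&(abs(q[:,2]-z-4)<4); print(z,kk.sum(),np.round([np.percentile(q[kk,0],[5,50,95])]) if kk.any() else'',np.round(np.percentile(q[kk,1],[1,99])) if kk.any() else '')
# trap + others
P=cloud(t)
for n,(u,v) in dict(trap=(500,187),pinkR=(457,313),pinkL=(312,274),pinkT=(369,219),drv=(397,181)).items(): print(n,P[v,u])
E
```

```text
win top [ 427.72741971 -111.12320953   22.        ] win scene [ 429.80729303 -109.16452432   22.        ] 19.0
pred [ 429.05  -109.525]
50 0  
58 8 [[2. 2. 7.]] [-47.  35.]
66 63 [[1. 2. 5.]] [-48.  44.]
74 64 [[1. 2. 7.]] [-50.  45.]
82 57 [[-1.  2.  6.]] [-49.  45.]
90 66 [[-1.  2.  6.]] [-49.  44.]
98 74 [[-2.  2.  5.]] [-50.  44.]
106 86 [[-2.  2.  5.]] [-49.  46.]
114 79 [[1. 2. 7.]] [-49.  44.]
122 87 [[ 1.  2. 12.]] [-49.  43.]
130 244 [[ 1.  5. 10.]] [-49.  45.]
138 0  
trap [ 631.78367869 -424.24832403  127.98508112]
pinkR [ 335.58692879 -330.9500032    20.47578091]
pinkL [434.56880573  33.51958372  21.7126613 ]
pinkT [ 578.95833516 -114.34073459   20.11811814]
drv [ 681.24724997 -189.52015016   21.33855623]
```

View pics/crop2.png

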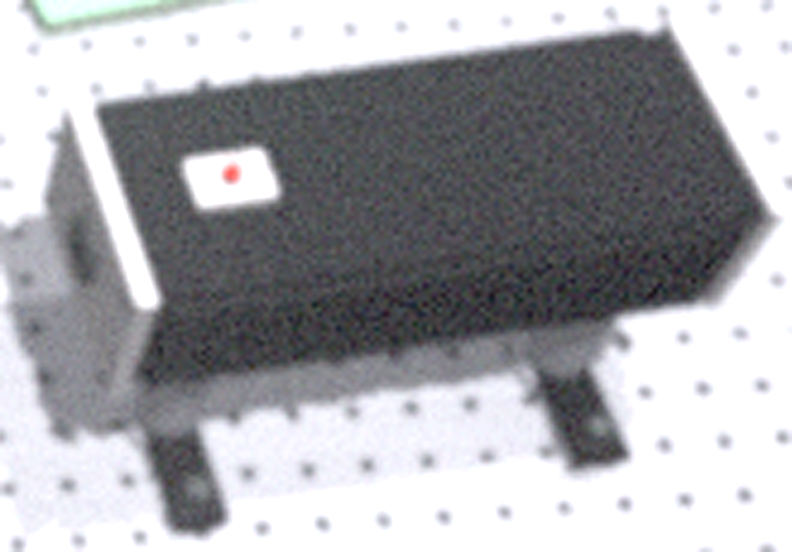

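```bash
python3 - <<'E'
from h import *
s=load('scene0');t=load('top0')
L=np.array([-.0863,.9963,0]);Y=np.cross([0,0,1.],L);o=np.array([587.3,188.5,0])
for u,v in((80,250),(80,232),(84,282)):
    e,d=ray(s,395+u/4.8,205+v/4.8)
    for l in(-3,0,2):
        p=e+d*((l-(e-o)@L)/(d@L)); print(u,v,l,p.round(1),((p-o)@Y).round(1))
# nose pts from depth
P=cloud(s)[215:300,395:440].reshape(-1,3); q=np.c_[(P-o)@L,(P-o)@Y,P[:,2]]
k=(q[:,0]<-0.5)&(q[:,0]>-8)&(q[:,2]>70)&(q[:,2]<130)&(abs(q[:,1])<48); print(q[k].round(1))
# axis lines fit: top-surface edges top-cam
P=cloud(t)[175:265,130:265].reshape(-1,3); 
for c,(u0,u1,v0,v1) in((s,(395,560,200,320)),(t,(130,265,175,265))):
    P=cloud(c)[v0:v1,u0:u1].reshape(-1,3);m=P[(P[:,2]>125)&(P[:,2]<150)]
    q=np.c_[(m-o)@L,(m-o)@Y]
    B=np.arange(10,240,10);lo=[np.percentile(q[abs(q[:,0]-b)<5,1],2) for b in B];hi=[np.percentile(q[abs(q[:,0]-b)<5,1],98) for b in B]
    print(np.polyfit(B,lo,1),np.polyfit(B,hi,1),np.percentile(q[:,0],[.5,99.5]))
# trap centre
P=cloud(t)[170:215,470:525].reshape(-1,3);m=P[P[:,2]>100];print('trap',m.mean(0),m[:,:2].min(0),m[:,:2].max(0))
E
```

```text
80 250 -3 [592.5 185.9 106. ] -4.9
80 250 0 [586.8 188.5  96.9] 0.5
80 250 2 [583.1 190.1  90.8] 4.1
80 232 -3 [588.6 185.6 112.8] -1.0
80 232 0 [582.9 188.1 103.7] 4.4
80 232 2 [579.1 189.8  97.7] 8.1
84 282 -3 [602.4 186.8  98.6] -14.9
84 282 0 [596.9 189.3  89.4] -9.6
84 282 2 [593.2 191.   83.3] -6.1
[[-1.500e+00  1.130e+01  1.052e+02]
 [-1.400e+00  7.900e+00  1.102e+02]
 [-1.300e+00  1.060e+01  1.027e+02]
 [-8.000e-01  7.900e+00  1.066e+02]
 [-1.400e+00  9.500e+00  1.010e+02]
 [-1.600e+00  5.400e+00  1.073e+02]
 [-1.700e+00  1.500e+00  1.131e+02]
 [-2.100e+00  7.100e+00  1.013e+02]
 [-8.000e-01  5.800e+00  1.030e+02]
 [-1.300e+00  1.300e+00  1.100e+02]
 [-1.600e+00  6.900e+00  9.810e+01]
 [-1.500e+00  3.500e+00  1.033e+02]
 [-1.200e+00  4.000e-01  1.079e+02]
 [-8.000e-01  7.400e+00  9.360e+01]
 [-2.900e+00 -1.000e-01  1.056e+02]
 [-1.300e+00 -9.000e-01  1.065e+02]
 [-1.600e+00 -5.000e+00  1.128e+02]
 [-1.200e+00  5.600e+00  9.310e+01]
 [-1.700e+00  1.000e+00  1.003e+02]
 [-1.200e+00 -1.800e+00  1.045e+02]
 [-1.600e+00 -6.000e+00  1.109e+02]
 [-1.200e+00  4.400e+00  9.140e+01]
 [
[... 675 characters left out ...]
0e+01]
 [-1.800e+00 -8.000e+00  9.700e+01]
 [-1.000e+00 -1.030e+01  1.003e+02]
 [-8.000e-01 -1.340e+01  1.052e+02]
 [-1.700e+00 -5.500e+00  8.940e+01]
 [-9.000e-01 -7.500e+00  9.250e+01]
 [-1.900e+00 -1.290e+01  1.012e+02]
 [-1.200e+00 -1.510e+01  1.045e+02]
 [-1.600e+00 -6.300e+00  8.710e+01]
 [-1.100e+00 -9.100e+00  9.150e+01]
 [-1.300e+00 -1.300e+01  9.770e+01]
 [-1.200e+00 -1.020e+01  8.980e+01]]
[ 2.59054551e-03 -4.86362226e+01] [-1.12286775e-03  4.52134908e+01] [  1.50563238 251.876685  ]
[-1.86255191e-03 -4.52967148e+01] [2.68098434e-03 4.86255000e+01] [  0.80689953 251.21567692]
trap [ 633.39106895 -420.43620069  136.50377807] [ 223.01817007 -465.58410151] [673.60799356   5.40326497]
```

```bash
cat > plan.py <<'E'
from h import *
C=np.array([422.2,-133.5,11.]); a=np.radians(73.6); dd=-np.array([np.cos(a),np.sin(a),0])
Rm0=np.c_[dd,np.cross([0,0,1.],dd),[0,0,1.]]          # meter lying: x,y,z
L=np.array([-.0863,.9963,0]);L/=np.linalg.norm(L); EX=np.array([587.3,188.5,100.])
Rm1=np.c_[[0,0,1.],np.cross(L,[0,0,1.]),L]             # standing, facing laser
def tool(t,s):   # tool axes in meter frame
    y=np.array([-np.sin(t),0,-np.cos(t)]); x=np.array([0,s,0.]); return np.c_[x,y,np.cross(x,y)]
E
python3 - <<'E'
from plan import *
stand=np.array([450,-90,60.]); fin=EX-90*L+[0,0,25]
for deg in(30,40,45,50,60):
  for s in(1,-1):
    T=tool(np.radians(deg),s); g=np.array([40,0,11.5])
    out=[]
    for n,c,Rm in(('grasp',C,Rm0),('pre',C+[0,0,120],Rm0),('stand',stand,Rm1),('up',stand+[0,0,80],Rm1),('fin',fin,Rm1),('finhi',fin+[0,0,60],Rm1)):
        q=bot.ik(c+Rm@g,R2q(Rm@T)); out.append(n+':'+('None' if q is None else str(np.round(q,2))))
    print(deg,s,*out,sep='\n  ')
E
```

```text
30
  1
  grasp:[-0.71  0.53  1.92  0.57  1.01 -0.81]
  pre:[-0.71  0.3   1.88  0.5   1.24 -0.66]
  stand:None
  up:None
  fin:[ 0.43  0.73  1.36 -0.95  1.57  0.62]
  finhi:[ 0.43  0.66  1.33 -0.96  1.63  0.53]
30
  -1
  grasp:[-0.71  0.53  1.92  0.57  1.01  2.33]
  pre:[-0.71  0.3   1.88  0.5   1.24  2.48]
  stand:None
  up:None
  fin:[ 0.43  0.73  1.36 -0.95  1.57 -2.53]
  finhi:None
40
  1
  grasp:[-0.78  0.59  1.88  0.67  1.14 -0.93]
  pre:[-0.78  0.36  1.86  0.62  1.35 -0.76]
  stand:[ 0.13  0.43  1.99 -1.04  1.09  0.73]
  up:[ 0.13  0.27  1.96 -0.96  1.2   0.55]
  fin:[ 0.4   0.67  1.37 -0.82  1.48  0.56]
  finhi:[ 0.4   0.6   1.34 -0.82  1.56  0.48]
40
  -1
  grasp:[-0.78  0.59  1.88  0.67  1.14  2.21]
  pre:[-0.78  0.36  1.86  0.62  1.35  2.38]
  stand:[ 0.13  0.43  1.99 -1.04  1.09 -2.41]
  up:None
  fin:None
  finhi:None
45
  1
  grasp:[-0.8   0.63  1.86  0.72  1.21 -0.97]
  pre:[-0.8   0.39  1.85  0.67  1.4  -0.81]
  stand:[ 0.1   0.39  1.99 -0.96  1.04  0.65]
  up:[ 0.1   0.24  1.95 -0.88  1.16  0.48]
  fin:[ 0.38  0.65  1.38 -0.75  1.44  0.52]
  finhi:[ 0.38  0.58  1.34 -
[... 337 characters left out ...]
]
  up:[ 0.07  0.22  1.94 -0.8   1.12  0.39]
  fin:[ 0.36  0.62  1.39 -0.68  1.4   0.48]
  finhi:[ 0.36  0.56  1.34 -0.67  1.48  0.41]
50
  -1
  grasp:[-0.82  0.67  1.84  0.76  1.28  2.13]
  pre:[-0.82  0.43  1.84  0.72  1.46  2.29]
  stand:None
  up:None
  fin:None
  finhi:None
60
  1
  grasp:[-0.86  0.75  1.8   0.83  1.42 -1.08]
  pre:[-0.86  0.51  1.82  0.81  1.57 -0.91]
  stand:[-0.01  0.32  1.98 -0.68  0.91  0.35]
  up:[-0.01  0.18  1.93 -0.6   1.07  0.21]
  fin:[ 0.31  0.57  1.41 -0.53  1.32  0.39]
  finhi:[ 0.31  0.51  1.35 -0.52  1.42  0.34]
60
  -1
  grasp:[-0.86  0.75  1.8   0.83  1.42  2.06]
  pre:[-0.86  0.51  1.82  0.81  1.57  2.23]
  stand:None
  up:None
  fin:None
  finhi:None
```

```bash
cat >> plan.py <<'E'
T=tool(np.radians(50),1); g=np.array([40,0,12.5])
E
python3 - <<'E'
from plan import *
q=R2q(Rm0@T); p=C+Rm0@g
bot.move_gripper(70,grip_force=40)
bot.move_to(p+[0,0,110],q)
bot.servo_line(p+[0,0,30],speed=120)
for n in('scene','top'): save(bot.read_camera(n),n+'1')
s=bot.read_state();print(p,s['ee_pos'],s['ft_force'],s['grip_width'],s['clock'])
a=load('scene1')['image'];b=load('top1')['image']
cv2.imwrite('pics/pair1.png',np.hstack([cv2.resize(a[130:300,160:360],(400,340)),cv2.resize(b[200:370,300:500],(400,340))]))
E
```

```text
[ 410.90634173 -171.87255898   23.5       ] [ 411.14602164 -172.1484484    54.14027698] [-0.26399279  0.6647926  -0.34474605] 70.09612641756654 2.8833
```

View pics/pair1.png

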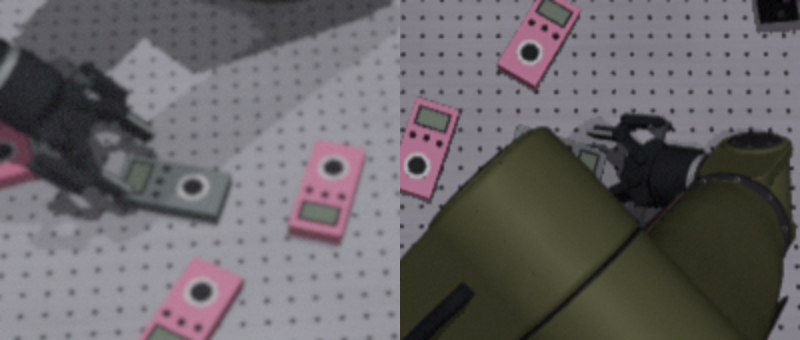

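Fingers straddle the display end (display at left-panel 140,175, between the two fingertips). Descend and grip.

```bash
python3 - <<'E'
from plan import *
p=C+Rm0@g
hit=bot.servo_line(p,speed=40,until_force=6)
s=bot.read_state();print(hit,s['ee_pos'],s['ft_force'])
if not hit:
    bot.move_gripper(50,grip_force=60)
    s=bot.read_state();print(s['grip_width'],s['ee_pos'],s['ft_force'],s['clock'])
    save(bot.read_camera('scene'),'scene2')
    cv2.imwrite('pics/s2.png',cv2.resize(load('scene2')['image'][130:300,160:360],(800,600)))
E
```

```text
False [ 410.96521914 -171.91916607   23.6119822 ] [-0.25659696  0.12491158 -0.53290755]
56.64730335055908 [ 411.06027361 -172.17350003   24.02351604] [-1.99061544 -1.38691634  5.86199479] 4.05
```

View pics/s2.png

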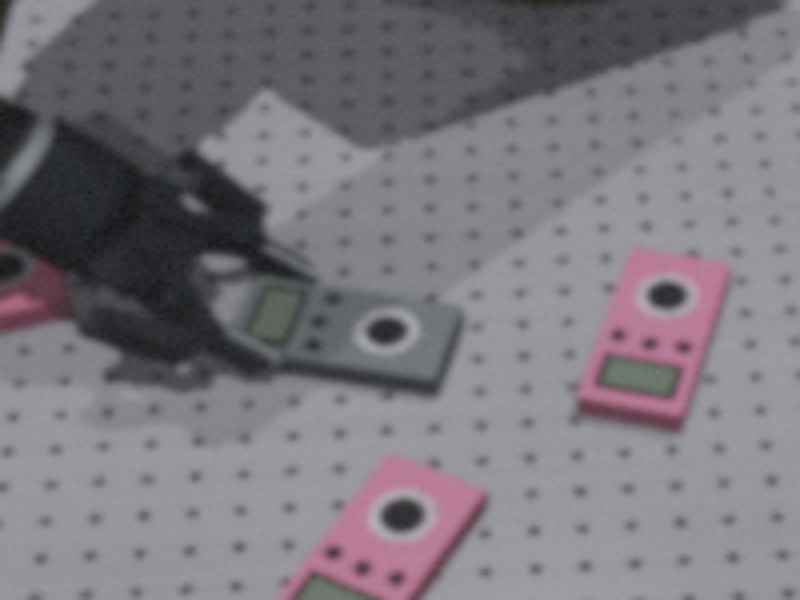

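Gripped at about 57 mm on the display half. Lift, rotate upright above the table, and look.

```bash
python3 - <<'E'
from plan import *
p=C+Rm0@g
bot.servo_line(p+[0,0,130],speed=80)
print(bot.read_state()['ft_force'])
stand=np.array([450,-90,60.])
bot.servo_line(stand+[0,0,60]+Rm1@g,R2q(Rm1@T),speed=40)
s=bot.read_state();print(s['ee_pos'],s['ft_force'],s['grip_width'],s['clock'])
for n in('scene','top'): save(bot.read_camera(n),n+'3')
a=load('scene3')['image'];b=load('top3')['image']
cv2.imwrite('pics/pair3.png',np.hstack([cv2.resize(a[60:260,160:360],(400,400)),cv2.resize(b[180:380,260:460],(400,400))]))
E
```

```text
[ 0.31676852  0.6353039  -2.08008488]
[448.93841759 -77.71271967 160.11802016] [-0.1355674  -0.86691146 -1.20582144] 56.571452526531466 8.575
```

View pics/pair3.png

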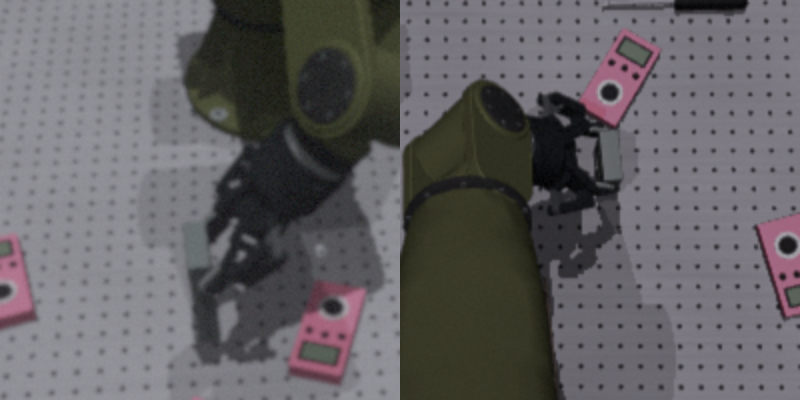

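```bash
cat > chk.py <<'E'
from plan import *
def check(names,center,outpic=None):
    for n in names:
        c=load(n);P=cloud(c); q=(P-center)@Rm1   # coords in expected meter frame
        col=c['image'].astype(int); sat=col.max(-1)-col.min(-1)
        box=(abs(q[...,0])<70)&(abs(q[...,1])<38)&(abs(q[...,2])<25)&(P[...,2]>12)
        m=q[box]
        print(n,len(m))
        if n.startswith('scene'):
            # narrow side y=+29 face; z-extents vs x
            f=m[m[:,1]>20]
            for x in range(-60,60,15):
                k=f[abs(f[:,0]-x-7.5)<7.5]
                if len(k)>5: print(' x',x+7.5,len(k),'y med',np.median(k[:,1]).round(1),'z 5/95',np.percentile(k[:,2],[5,95]).round(1))
        t=m[(m[:,0]>50)]
        if len(t)>5: print(' top x med',np.median(t[:,0]).round(1),'y',np.percentile(t[:,1],[3,97]).round(1),'z',np.percentile(t[:,2],[3,97]).round(1))
        if len(t)>20:
            A=np.c_[t[:,1:],np.ones(len(t))]; k=abs(t[:,0]-np.median(t[:,0]))<4; print(' top slope y,z',np.linalg.lstsq(A[k],t[k,0],rcond=None)[0].round(3),k.sum())
E
python3 - <<'E'
from chk import *
s=bot.read_state(); M=q2R(s['tool_rot']); print(np.degrees(R.from_matrix((Rm1@T).T@M).magnitude()))
check(['scene3','top3'],s['ee_pos']-Rm1@g)
E
```

```text
0.02799731489186029
scene3 829
 x -52.5 44 y med 29.9 z 5/95 [-9.1 11.1]
 x -37.5 47 y med 29.9 z 5/95 [-9.2 10.2]
 x -22.5 54 y med 30.2 z 5/95 [-8.4 11.2]
 x -7.5 54 y med 30.0 z 5/95 [-8.7 11. ]
 x 7.5 55 y med 30.5 z 5/95 [-8.9  9.9]
 x 22.5 37 y med 30.3 z 5/95 [-9.1  7.9]
 x 37.5 48 y med 31.0 z 5/95 [-9.1  4.8]
 x 52.5 130 y med 30.5 z 5/95 [-8.5 16.6]
 top x med 58.9 y [-30.1  36.4] z [-9.2 22.4]
 top slope y,z [-7.0000e-03 -3.0000e-03  5.9224e+01] 332
top3 416
 top x med 61.2 y [-32.9  30.8] z [-10.   19.2]
 top slope y,z [-2.0000e-03 -4.0000e-03  6.1365e+01] 232
```

The meter is level and held as planned: tilt under 1°, heights within about 1 mm. Stand it on the table.

```bash
python3 - <<'E'
from chk import *
stand=np.array([450,-90,60.])
bot.servo_line(stand+[0,0,8]+Rm1@g,speed=40)
hit=bot.servo_line(stand+[0,0,-3]+Rm1@g,speed=8,until_force=5)
bot.dwell(0.7)
s=bot.read_state();print(hit,s['ee_pos'],(s['ee_pos']-Rm1@g),s['ft_force'],s['grip_width'],s['clock'])
save(bot.read_camera('scene'),'scene4');save(bot.read_camera('top'),'top4')
check(['scene4','top4'],s['ee_pos']-Rm1@g)
E
```

```text
True [448.91200459 -77.62951489  99.62910025] [449.99072149 -90.0828827   59.62910025] [-1.02970131  1.41218196  5.64945736] 56.174733104941865 11.8167
scene4 694
 x -52.5 7 y med 30.6 z 5/95 [-5.9  5.7]
 x -37.5 41 y med 30.5 z 5/95 [-8.3 11.3]
 x -22.5 44 y med 30.5 z 5/95 [-8.9 10.4]
 x -7.5 47 y med 30.7 z 5/95 [-8.5 11. ]
 x 7.5 47 y med 30.4 z 5/95 [-9.  10.7]
 x 22.5 27 y med 31.3 z 5/95 [-9.7  5.6]
 x 37.5 46 y med 31.4 z 5/95 [-8.6  5.3]
 x 52.5 110 y med 30.5 z 5/95 [-8.8 16.6]
 top x med 59.1 y [-30.4  35.7] z [-9.3 22.8]
 top slope y,z [-7.0000e-03 -2.1000e-02  5.9259e+01] 298
top4 372
 top x med 61.1 y [-33.3  32.5] z [-10.1  18.6]
 top slope y,z [ 2.0000e-02 -2.0000e-03  6.1301e+01] 209
```

Contact felt with the centre about 60 mm up, vertical, held for 0.7 s. Now lift and carry it in front of the laser from above.

```bash
python3 - <<'E'
from chk import *
stand=np.array([450,-90,60.]); fin=EX-90*L+[0,0,25.5]
q=R2q(Rm1@T)
bot.servo_line(stand+[0,0,110]+Rm1@g,q,speed=80)
bot.servo_line(fin+[0,0,45]+Rm1@g,q,speed=80)
bot.servo_line(fin+Rm1@g,q,speed=40)
bot.dwell(0.5)
s=bot.read_state();print(fin,(s['ee_pos']-Rm1@g),s['ft_force'],s['grip_width'],s['clock'])
save(bot.read_camera('scene'),'scene5');save(bot.read_camera('top'),'top5')
check(['scene5','top5'],s['ee_pos']-Rm1@g)
a=load('scene5')['image'];b=load('top5')['image']
cv2.imwrite('pics/pair5.png',np.hstack([cv2.resize(a[120:360,300:560],(400,370)),cv2.resize(b[120:340,140:380],(400,370))]))
E
```

```text
[595.06676164  98.83575175 125.5       ] [595.07474093  98.84127722 125.50979168] [-0.51512654 -0.31436512 -0.75791719] 56.54511602223161 18.35
scene5 1239
 x -52.5 45 y med 30.3 z 5/95 [-10.5   9.8]
 x -37.5 55 y med 30.3 z 5/95 [-10.6  10. ]
 x -22.5 52 y med 30.1 z 5/95 [-10.4   9.5]
 x -7.5 57 y med 30.4 z 5/95 [-10.5   9.6]
 x 7.5 61 y med 29.9 z 5/95 [-10.3   9.4]
 x 22.5 45 y med 30.5 z 5/95 [-10.5   6.4]
 x 37.5 67 y med 31.5 z 5/95 [-10.6   7.2]
 x 52.5 169 y med 30.3 z 5/95 [-10.4  16.6]
 top x med 59.1 y [-31.8  35.7] z [-10.5  22.9]
 top slope y,z [-1.2000e-02  3.0000e-03  5.9142e+01] 437
top5 447
 top x med 61.0 y [-34.5  33.8] z [-11.   20.2]
 top slope y,z [ 6.0000e-03 -3.3000e-02  6.1148e+01] 209
```

View pics/pair5.png

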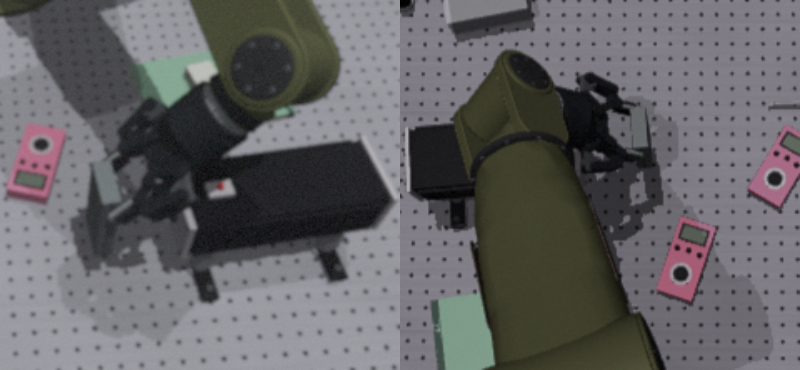

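```bash
python3 - <<'E'
from chk import *
s=bot.read_state();c0=s['ee_pos']-Rm1@g
for n in('scene5','top5'):
    P=cloud(load(n));q=((P-c0)@Rm1).reshape(-1,3)
    t=q[(abs(q[:,0]-60)<4)&(abs(q[:,1])<30)&(q[:,2]>-20)&(q[:,2]<14)]
    B=np.arange(-24,25,6); e=[np.percentile(t[abs(t[:,1]-b)<4,2],4) for b in B]
    print(n,'back edge yaw deg',np.degrees(np.arctan(np.polyfit(B,e,1)[0])).round(2))
a=load('scene0')['image'].astype(int);b=load('scene5')['image'].astype(int)
for nm,(u0,u1,v0,v1) in dict(driver=(155,270,328,356),book=(470,492,150,200)).items(): print(nm,abs(a-b)[v0:v1,u0:u1].max(-1).mean())
for n in('scene0','scene5'):
    im=load(n)['image'].astype(int); 
    k=(im.sum(-1)<150); k[:325]=0;k[360:]=0;k[:,:155]=0;k[:,220:]=0
    print(n,'driver handle px',np.argwhere(k).mean(0))
print(s['qvel'].round(4),s['clock'])
E
```

```text
scene5 back edge yaw deg -0.14
top5 back edge yaw deg -0.91
driver 13.468012422360248
book 78.5109090909091
scene0 driver handle px [342.44588745 186.91774892]
scene5 driver handle px [344.8540146  184.83941606]
[ 0.0008  0.001   0.     -0.0012  0.0017  0.0014] 18.45
```

The book and driver patches differ between the pictures, so I check whether that is shadow or arm occlusion before handing in.

View pics/scene5.png

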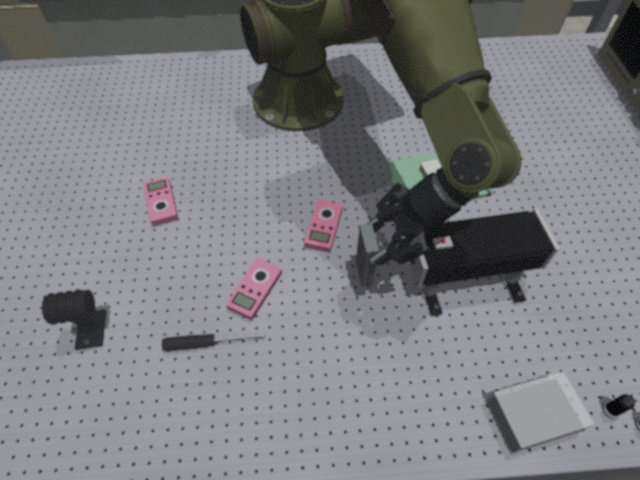

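```bash
python3 - <<'E'
from h import *
a=load('scene0')['image'][325:360,150:275];b=load('scene5')['image'][325:360,150:275]
cv2.imwrite('pics/drv.png',cv2.resize(np.vstack([a,b]),None,fx=6,fy=6))
for n in('scene0','scene5'):
    P=cloud(load(n))[320:365,150:275].reshape(-1,3);k=P[P[:,2]>8];print(n,len(k),np.median(k,0).round(1))
for n in('scene0','scene5','top0','top5'):
    im=cv2.cvtColor(load(n)['image'],cv2.COLOR_BGR2HSV);k=cv2.inRange(im,(50,50,40),(85,255,255))
    if n[0]=='s':k[:,:380]=0
    else:k[:,260:]=0
    print(n,'green',k.sum()//255,np.argwhere(k).min(0),np.argwhere(k).max(0))
E
```

```text
scene0 913 [ 691.2 -223.2   20.8]
scene5 905 [ 691.1 -223.5   21. ]
scene0 green 2630 [  6 386] [241 594]
scene5 green 647 [ 34 386] [228 490]
top0 green 1296 [287 160] [356 247]
top5 green 367 [295 160] [345 197]
```

View pics/drv.png

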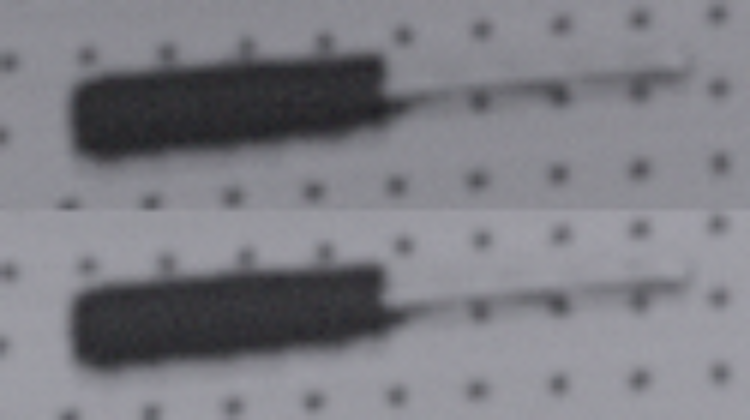

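The driver has not moved. The visible logbook edges are unchanged (scene column 386, top column 160), and the arm hides the rest. The meter (scene ≈368,258) faces the exit, and the gripper is clear of the laser. Handing in.

```bash
python3 - <<'E'
from rig import bot
bot.finish_job()
s=bot.read_state();print(s['clock'],s['ee_pos'],s['ft_force'],s['grip_width'])
E
```

```text
the job is handed in; nothing more can be done
the job is handed in; nothing more can be done
```

I handed the job in at about 18.5 s on the clock (limit 58 s), with the arm holding the meter upright in front of the laser's exit hole. No verdict is reported.

**What I did:** I gripped the grey meter by its display half with the tool tilted 50°. I turned it upright and stood it on its sensor end, held for 0.7 s: contact was felt with its centre about 60 mm up. I then lifted it and brought it down in front of the laser from above.

**Last checks before handing in:**
- **Position:** the window is about 79 mm from the exit hole. The sideways and height error is about 1–2 mm, which is as good as the camera calibration.
- **Attitude:** the top camera gave at most 1.9° of tilt and 0.9° of turn away from facing the laser; the scene camera gave under 1° for both.
- **Grip and stillness:** the jaws are 56.5 mm apart on the meter, about 40 mm towards the display end from its centre. The joint speeds were close to zero.
- **Laser:** no contact force was felt, and the gripper is clear of it in the pictures.

**Checks that disagreed or were incomplete:**
- The two cameras differ by about 2–4 mm in x, so I used the mean.
- My pixel comparison flagged the driver and the logbook. The driver proved unmoved in depth and in a close crop, and the logbook's visible edges are unchanged.
- The arm hid part of the logbook and most of the carton at the end, so I could not measure the carton. The arm did not go down near it.

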